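# Lay the bearers beside an inked lino block on the press bed

### The arm

A 6-joint arm with a two-finger parallel gripper is mounted at the origin on the work surface. World frame = base frame: x ahead of the robot, y to its left, z up, the work surface at z = 0. Lengths are in mm, angles in rad, forces in N, time in s.
With the tool pointing down it reaches from about 225 to 875 mm from the base axis. Payload 3.4 kg.
Tool frame: the origin (TCP) lies at the very end of the fingers, on their centre line; the grasp point (between the pads) lies 19 mm behind it; z points along the fingers, y is the line along which they close (so a half turn about z gives the same grasp; the last joint's range is limited). The gripper opens to 85 mm and grips with 20 to 120 N. Pads are 22 mm wide; open, the fingers measure 114 mm over their backs; the gripper's body (76 mm by 85 mm) begins 54 mm behind the grasp point. The pads swing forward as they close: fully open they stand 13 mm farther back than shut.
Start: joints at [-1.278, 0.276, 1.505, -0, 1.361, -0.121], TCP at [231.205, -526.504, 231.328] pointing down, gripper open.
Joint ranges: [-2.89, 2.89], [-0.75, 2.08], [0.22, 2.7], [-1.18, 4.32], [0.11, 2.71], [-2.7, 2.7]. Speed limits (rad/s): [2.57, 2.57, 3.14, 3.14, 3.14, 3.14].

### API

Orientations are given as a rotation vector (axis times angle).
In Python, from workcell import manip, imaging gives the robot as it stands. The module is installed in compiled form; this text tells all that it offers.
- The arm moves only by the tool servo_tool, never from a script. Its argument "plan" is one flat list of numbers, 7 for each row, row after row: the finger opening in m, from 0 to 0.0854, then the shift along the tool's x, y, z in m, then the turn, a rotation vector about the tool's x, y, z in rad. A call has 1 to 5 rows; each row shifts and turns the commanded pose from where the row before left it, along the tool's axes as they then stand; what a row does not reach is not made up. A row lasts 1/12 s, in which the tool goes at most 41.7 mm and 7.16 degrees, less where a joint would pass 70% of its speed; a pose out of reach is approached as far as the arm can. A call is refused whole if a number of a shift passes 0.0417 or a number of a turn 0.125, either way. A call with a gripper value outside its range is refused whole. The fingers move at their own pace and stop on an object; "newtons" is the grip in N (left out, the last holds). Time passes only in rows, so rows that do not move let the fingers close. It gives the time, the measured TCP pose, the force, the opening and the grip force at its end, in the units of the state.
- manip.state(): the state, without advancing time (a new reading comes with each control period).
- imaging.grab_frame(name): name is "scene" or "top"; returns a dict with "color" (384x512x3 uint8, red, green, blue), "z_map" (384x512 float32, mm along the optical axis (not along the pixel's ray), 0 where there is no reading), "K" (3x3 intrinsics, pixels), "k1" (the pictures are not rectified: a ray, as slopes to the right and down, at radius r is drawn at 1 + k1 r^2 times it, then the intrinsics apply), "eye" and "rotation" of the camera in the world. Camera axes: x right, y down, z forward; pixel columns grow to the right and rows downward; lengths in mm; the calibration is good to about 2 mm. A picture is of the moment at which its call begins.
- manip.close_job(): hands the job in; it is judged then, once.
The state is a dict: "time_s": time; "q": joint angles; "qd": joint speeds; "effort": joint torques, N m; "tool_pos": TCP position; "tcp_rot": TCP orientation; "contact_force": force on the tool from outside, world axes, zero at the start; "ft_torque": the same for the moment, N m; "gripper_width": finger opening in mm; "grip_force": force on a finger pad.
Only numpy, scipy, OpenCV 4.12 (cv2) and the standard library are available. Lean on these libraries where they do the work, as an engineer would, in place of code of your own. Each camera call takes 0.05 s, during which the arm holds its last target. There are 200 camera calls.

### The job

The inked lino block is waiting on the press bed: lay the two bearers flat on the bed, one on each side of the block and centred along its length, both with the metal running face up and the bevelled nose towards the roller. Slide each one fully home against the side guide on its side, touching it along the whole length. Nothing may touch or shift the block, and leave the other things on the table where they are.

Things in the scene. Friction and masses are not known exactly. Their poses are not given: they have to be found in the camera images.
- bearer_a_mid (a point): Centre (half-way along, across and up) of one of two alike loose bearers: dark wood, 180 mm long, 32 wide, 18 thick, about 0.15 kg, one broad face covered in bright metal (the running face). It starts standing on a long narrow edge (32 mm high, 18 wide at the foot) on newspaper. Axes: x along it towards the nose, y across its 32 mm width, z out of the metal face.
- bearer_b_mid (a point): Centre of the other bearer, alike in every way, same axes. A sideways push near the top of the metal face of a bearer standing on edge tips it onto its wooden back, metal face up.
- bearer_a_nose (a point): The middle of the nose end of the first bearer, 90 mm from its centre along its x. At the nose the metal face slopes down over the last 20 mm, to 8 mm thickness at the end.
- bearer_a_tail (a point): The middle of the square tail end of the first bearer: 90 mm from its centre, opposite the nose.
- bearer_b_nose (a point): The middle of the bevelled nose end of the other bearer.
- bearer_b_tail (a point): The middle of the square tail end of the other bearer.
- bed (a point): Point on the top surface of the steel bed (fixed, 253 mm wide, 50 mm above the table) of the green tabletop press, midway between its two side guides, near the block. Axes: x across the bed, away from the robot; y along the bed, away from the roller; z up. Brass side guides, 6 mm high and 10 mm wide, run along both long edges; their inner faces lie 114.5 mm either side of this point in x.
- roller (a point): Centre of the steel roller of the press (60 mm diameter, axis along the bed's x, 112 mm above the table), 210 mm from the bed point in the bed's -y direction. The green uprights that carry it are 220 mm high and begin 170 mm from the bed point; on the other side, +y, the bed ends 140 mm from the bed point.
- block_mid (a point): The inked lino block, loose on the bed between the guides: brown board with a blue inked top carved with a white sun, 85 mm across the bed (x), 110 mm along it (y), 18 mm thick, as thick as the bearers. This point is its centre; its axes are parallel to the bed's to within 2 degrees. About 72 mm of bed is free between it and each guide.
- cutter: Bystander: lino cutter with a red handle, 140 mm long, lying on the black felt beyond the press; origin at its middle on the felt.
- brayer: Bystander: ink roller with a wooden handle, 200 mm long, lying on the table near the robot; origin near its middle on the table.
- ink_tin: Bystander: ink tin, 72 mm diameter, 60 mm high, with a blue label, standing beyond the bearers; origin at the centre of its underside.
- spare_block: Bystander: plain brown board, 100 x 140 x 18 mm, lying flat on the table beyond the bearers and the press; origin at the centre of its underside.
There are look-alikes about, which are no part of the job. What is shaped like the part that bears bearer_b_mid but yellow is not meant.

How it is judged (in metres and radians):
At the end, for the whole second after the job is handed in: Both bearers lie flat on the bed (within 3 degrees), metal face up, nose towards the roller, one on each side of the block, each within 2 mm of its side guide at both ends and its middle within 15 mm of the block's middle along the block; the bearers are at rest and the block has not moved by 4 mm (angle between each of bearer_a_mid, bearer_b_mid's own z axis and vertical below 0.05 rad and z of bearer_a_mid in the frame of bed between 0.006 and 0.012 m and y of each of bearer_a_nose, bearer_b_nose in the frame of bed below -0.05 m and y of bearer_a_mid in the frame of block_mid between -0.015 and 0.015 m and linear speed of each of bearer_a, bearer_b below 0.02 m/s and z of bearer_b_mid in the frame of bed between 0.006 and 0.012 m and y of bearer_b_mid in the frame of block_mid between -0.015 and 0.015 m and ((x of each of bearer_a_nose, bearer_a_tail in the frame of bed below -0.0965 m and x of each of bearer_b_nose, bearer_b_tail in the frame of bed above 0.0965 m) or (x of each of bearer_a_nose, bearer_a_tail in the frame of bed above 0.0965 m and x of each of bearer_b_nose, bearer_b_tail in the frame of bed below -0.0965 m)) and distance of block_mid from where it was at the start of the episode below 0.004 m); the robot touches nothing.
It fails at once if the inked block is touched (over 1 N) by the robot or a bearer (contact force between block and the fingers above 1 N or contact force between block and the arm above 1 N or contact force between block and bearer_a above 1 N or contact force between block and bearer_b above 1 N).
It fails at once if the inked block is shifted by more than 4 mm (distance of block_mid from where it was at the start of the episode above 0.004 m).
It fails at once if a bystander (cutter, ink roller, ink tin, spare board) is shifted by more than 20 mm (distance of any of cutter, brayer, ink_tin, spare_block from where it was at the start of the episode above 0.02 m).
It also fails if it takes over 72 s, if anything falls off the work surface, if the arm or the gripper's body presses on something with over 40 N, if the wrist force passes 120 N, or if a joint passes its speed limit or range.

## Working session

There is one attempt and no reset: what is moved stays moved. The work goes in short steps, Python scripts to look and compute and a tool call to move; the robot and the scene stay as the last step left them, time stands still between calls to the robot, and variables do not carry over. Pictures are saved under pics/ and viewed, at most 10 in all, crops included, and the job is handed in when it is done.

Besides the shell and the picture viewer there is one more tool, called after "Call:" in YAML: its name, and indented under it one key for each argument. servo_tool: Moves the arm, as the interface text tells. Its arguments: {"type":"object","properties":{"plan":{"type":"array"},"newtons":{"type":"number"}},"required":["plan"]}

```bash
mkdir -p pics; cat > h.py <<'E'
import numpy as np, cv2
from workcell import manip, imaging
def grab(n): return imaging.grab_frame(n)
def cloud(f):
    h,w=f["z_map"].shape; K=np.array(f["K"],float); k1=float(f["k1"])
    u,v=np.meshgrid(np.arange(w,dtype=float),np.arange(h,dtype=float))
    a=cv2.undistortPoints(np.stack([u.ravel(),v.ravel()],1).reshape(-1,1,2),K,np.array([k1,0,0,0.])).reshape(h,w,2)
    z=f["z_map"].astype(float)
    c=np.dstack([a[...,0]*z,a[...,1]*z,z])
    P=c@np.array(f["rotation"]).T+np.array(f["eye"])
    P[z==0]=np.nan
    return P
def save(f,name,box=None,s=1):
    im=f["color"][...,::-1]
    if box: im=im[box[1]:box[3],box[0]:box[2]]
    cv2.imwrite("pics/"+name,cv2.resize(im,None,fx=s,fy=s,interpolation=cv2.INTER_CUBIC))
E
python3 - <<'E'
from h import *
print(manip.state())
for n in("scene","top"):
    f=grab(n); save(f,n+"0.png",s=1.5); np.savez(n+"0.npz",P=cloud(f),c=f["color"]); print(n,f["K"],f["k1"],f["eye"],f["rotation"])
E
```

```text
{'time_s': 0.0, 'q': array([-1.27801747e+00,  2.76641125e-01,  1.50615175e+00,  2.29532673e-05,
        1.36066800e+00, -1.20988854e-01]), 'qd': array([-0.00104473, -0.0004671 , -0.00049318, -0.00034495,  0.00038677,
       -0.00100894]), 'effort': array([-9.38915800e-04, -4.16780627e+01, -2.45811760e+01, -3.38997506e-04,
        1.12666312e-02, -1.31355287e-05]), 'tool_pos': array([ 231.04252301, -525.97062948,  230.40596962]), 'tcp_rot': array([-3.07277858e+00, -6.44928211e-01,  2.16504247e-04]), 'contact_force': array([-0.60473495,  0.7980579 ,  0.02266158]), 'ft_torque': array([-0.00044425, -0.01372399,  0.02962376]), 'grip_force': 0.0, 'gripper_width': 85.34921836301592}Traceback (most recent call last):
  File "<stdin>", line 4, in <module>
  File "h.py", line 10, in cloud
    P=c@np.array(f["rotation"]).T+np.array(f["eye"])
      ~~~~~~~~~~~~~~~~~~~~~~~~~~~^~~~~~~~~~~~~~~~~~~
ValueError: operands could not be broadcast together with shapes (384,512) (3,)
```

View pics/scene0.png

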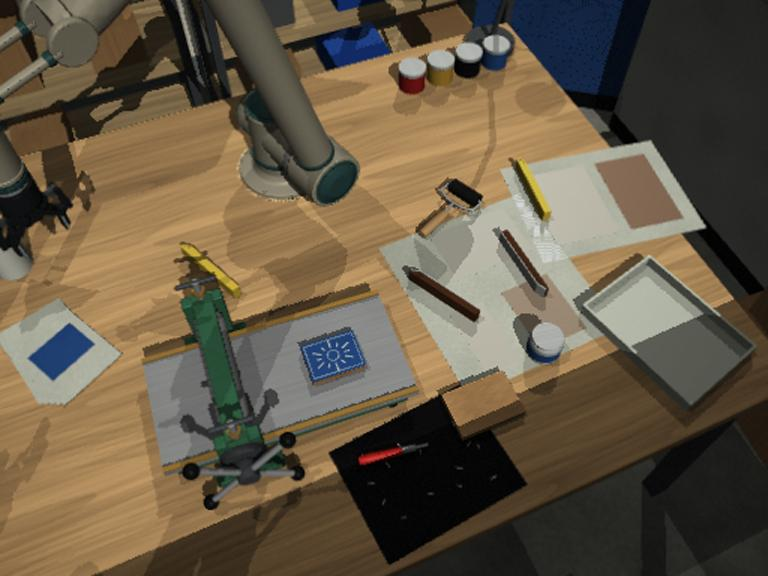

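```bash
sed -i 's/c@np.array(f\["rotation"\]).T/c@rot(f).T/' h.py; cat >> h.py <<'E'
def rot(f):
    r=np.array(f["rotation"],float)
    if r.shape==(3,3): return r
    if r.size==3: return cv2.Rodrigues(r)[0]
    from scipy.spatial.transform import Rotation as R
    return R.from_quat(r).as_matrix()
E
python3 - <<'E'
from h import *
for n in("scene","top"):
    f=grab(n); save(f,n+"0.png",s=1.5); print(n,f["K"],f["k1"],f["eye"],f["rotation"]);P=cloud(f); np.savez(n+"0.npz",P=P,c=f["color"])
    if n=="scene":
        for u,v in ((222,236),(295,195),(348,174),(190,115),(363,225),(320,270)): print(u,v,P[v,u].round())
E
```

```text
scene [[483.53826695   0.         265.53875674]
 [  0.         483.53826695 190.55439996]
 [  0.           0.           1.        ]] -0.03998505971220476 [1262.23420449 -262.29653068 1340.45087108] [-2.18156592 -1.42932908  0.41547632]
222 236 [588. -85.  67.]
295 195 [525. 190.  36.]
348 174 [516. 392.  30.]
190 115 [ 68. -10.  42.]
363 225 [718. 327.  56.]
320 270 [784. 149.  16.]
top [[401.47274644   0.         249.63281185]
 [  0.         401.47274644 199.31666066]
 [  0.           0.           1.        ]] -0.13880406132899875 [ 419.44137978   93.14150866 1285.46853642] [-2.18271851  2.18611249 -0.0894009 ]
```

View pics/top0.png

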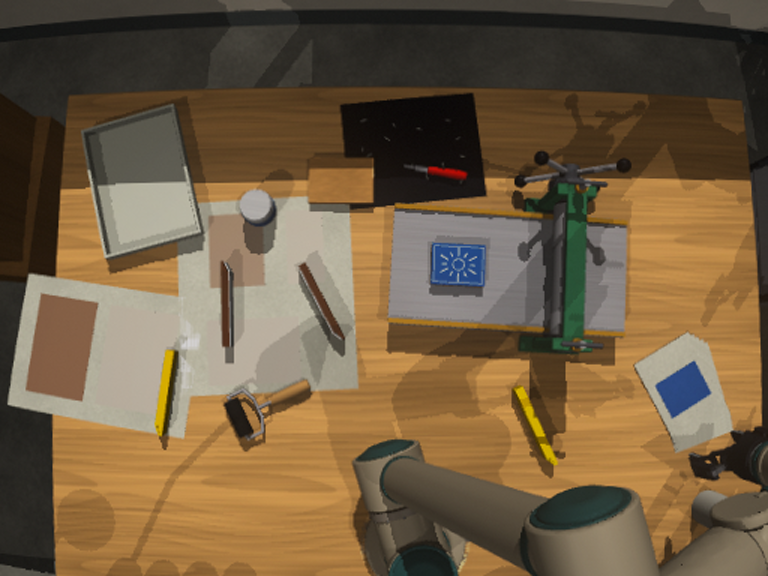

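```bash
python3 - <<'E'
from h import *
a=np.load("top0.npz"); b=np.load("scene0.npz")
ca=cv2.resize(a["c"][165:245,130:240],None,fx=5,fy=5,interpolation=cv2.INTER_CUBIC)
cb=cv2.resize(b["c"][145:220,260:375],None,fx=5,fy=5,interpolation=cv2.INTER_CUBIC)
W=600
cv=np.zeros((800,575,3),np.uint8); cv[:400,:550]=ca; cv[400:775,:575]=cb
cv2.imwrite("pics/crop1.png",cv2.resize(cv[...,::-1],None,fx=.75,fy=.75))
for n,d in(("top",a),("scene",b)):
    P=d["P"]; hsv=cv2.cvtColor(d["c"],cv2.COLOR_RGB2HSV)
    # bearers: points with z between 15 and 45 on paper region
    for rn,(x0,x1,y0,y1) in {"near press":(400,660,120,290),"far":(400,660,290,420)}.items():
        m=(P[...,2]>14)&(P[...,2]<45)&(P[...,0]>x0)&(P[...,0]<x1)&(P[...,1]>y0)&(P[...,1]<y1)
        k,l,s,c=cv2.connectedComponentsWithStats(m.astype(np.uint8))
        for i in range(1,k):
            if s[i,4]<60: continue
            q=P[l==i]; r=cv2.minAreaRect(q[:,:2].astype(np.float32)); print(n,rn,s[i],"c",c[i].round(1),r,"zmax",np.percentile(q[:,2],[5,50,95]).round(1))
            t=q[q[:,2]>np.percentile(q[:,2],95)-4]; print("   top:",cv2.minAreaRect(t[:,:2].astype(np.float32)),len(t))
    m=cv2.inRange(hsv,(95,120,60),(125,255,255))>0
    m&=(P[...,0]>450)&(P[...,0]<750)&(P[...,1]>-200)&(P[...,1]<100)
    q=P[m]; print(n,"block",cv2.minAreaRect(q[:,:2].astype(np.float32)),np.median(q[:,2]),m.sum())
    m=cv2.inRange(hsv,(12,110,90),(28,255,255))>0
    m&=(P[...,2]>48)&(P[...,2]<64)&(P[...,1]>-110)&(P[...,1]<90)
    for lo,hi in((400,580),(620,800)):
        q=P[m&(P[...,0]>lo)&(P[...,0]<hi)]; 
        if len(q)>20: print(n,"brass",len(q),np.polyfit(q[:,1],q[:,0],1),q[:,1].min(),q[:,1].max(),np.median(q[:,2]))
    m=(P[...,2]>44)&(P[...,2]<56)&(P[...,0]>480)&(P[...,0]<760)&(P[...,1]>-120)&(P[...,1]<120); q=P[m]; print(n,"bed",cv2.minAreaRect(q[:,:2].astype(np.float32)),np.median(q[:,2]))
E
```

```text
top near press [198 175  32  52 327] c [213.1 200.3] ((510.50018310546875, 200.61099243164062), (180.15890502929688, 18.12778663635254), 28.08509635925293) zmax [27.4 31.9 36. ]
   top: ((511.02142333984375, 200.91064453125), (178.9735107421875, 17.827880859375), 28.016000747680664) 159
top far [147 174   9  58 388] c [150.6 203.4] ((507.0703125, 400.61224365234375), (181.0943603515625, 19.996244430541992), 2.114142417907715) zmax [19.7 31.8 36.4]
   top: ((506.62322998046875, 400.5505065917969), (180.0459747314453, 19.335649490356445), 1.8761876821517944) 159
top block ((585.028564453125, -82.617431640625), (109.35846710205078, 85.15680694580078), 87.77786254882812) 67.47764921388011 775
top brass 199 [6.70387602e-02 4.68026419e+02] -107.74602876516934 61.5950642872077 55.593763001287016
top brass 182 [6.06823611e-02 7.07931308e+02] -109.11614930530283 45.2587019441068 56.07313693864023
top bed ((598.6873779296875, -31.436050415039062), (177.53480529785156, 235.85092163085938), 89.38541412353516) 49.63804638142665
scene near press [272 179  48  33 397] c [296.  194.8] ((515.74761962
[... 283 characters left out ...]
440429688, 397.2169189453125), (183.04283142089844, 23.897048950195312), 1.4052914381027222) zmax [16.9 28.8 34.6]
   top: ((513.07568359375, 395.9648742675781), (181.56124877929688, 21.343639373779297), 2.4951868057250977) 112
scene block ((588.1547241210938, -86.42570495605469), (108.41349029541016, 88.40829467773438), 87.6798095703125) 66.63581579218373 720
scene brass 175 [6.68269553e-02 4.73251562e+02] -109.93054503442414 57.09116542453745 54.47588448883107
scene brass 241 [2.71928283e-01 7.08025750e+02] -109.80108498787402 41.92571149927244 54.91966871513932
scene bed ((597.3902587890625, -37.26818084716797), (177.36656188964844, 242.0074005126953), 86.76596069335938) 48.82497516675505
```

View pics/crop1.png

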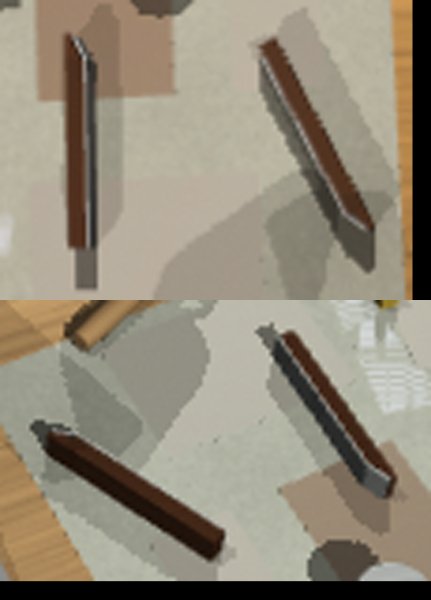

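The top view shows the bearers at about (228,305) and (321,300). Both are dark wood with a metal face, and the crop confirms it. The yellow bars at (166,390) and (534,425) are look-alikes, so I'll leave them.

- **Near bearer A:** centre about (513,198), nose azimuth 208°, metal face towards +y.
- **Far bearer B:** centre about (509,398), nose azimuth 2°, metal face towards -y.

I'll start by moving beside A's metal face.

Call:
servo_tool:
  plan: [0.0, 0, 0, 0, 0, 0, -0.075, 0.0, 0.0294, -0.0277, 0, 0, 0, 0, 0.0, 0.0294, -0.0277, 0, 0, 0, 0, 0.0, 0.0294, -0.0277, 0, 0, 0, 0, 0.0, 0.0294, -0.0277, 0, 0, 0, 0]
  newtons: 40

```text
time_s: 0.57
tool_pos: [283.0, -371.7, 230.8]
tcp_rot: [-3.048, -0.758, -0.0]
contact_force: [1.0, 0.5, 0.1]
gripper_width: 25.4
grip_force: 0.0
```

Call:
servo_tool:
  plan: [0.0, 0.0294, -0.0277, 0, 0, 0, 0, 0.0, 0.0294, -0.0277, 0, 0, 0, 0, 0.0, 0.0294, -0.0277, 0, 0, 0, 0, 0.0, 0.0294, -0.0277, 0, 0, 0, 0, 0.0, 0.0294, -0.0277, 0, 0, 0, 0]

```text
time_s: 0.98
tool_pos: [347.7, -180.2, 231.2]
tcp_rot: [3.048, 0.759, 0.0]
contact_force: [1.4, -0.2, 0.2]
gripper_width: -0.3
grip_force: 0.0
```

Call:
servo_tool:
  plan: [0.0, 0.0294, -0.0277, 0, 0, 0, 0, 0.0, 0.0294, -0.0277, 0, 0, 0, 0, 0.0, 0.0294, -0.0277, 0, 0, 0, 0, 0.0, 0.0294, -0.0277, 0, 0, 0, 0, 0.0, 0.0294, -0.0277, 0, 0, 0, 0]

```text
time_s: 1.4
tool_pos: [412.4, 11.2, 231.4]
tcp_rot: [3.048, 0.76, 0.001]
contact_force: [0.5, -1.2, -0.9]
gripper_width: 0.0
grip_force: 0.0
```

Call:
servo_tool:
  plan: [0.0, 0.0294, -0.0277, 0, 0, 0, 0, 0.0, 0.0294, -0.0277, 0, 0, 0, 0, 0.0, 0.0294, -0.0277, 0, 0, 0, 0, 0.0, 0.0294, -0.0277, 0, 0, 0, 0, 0.0, 0.0294, -0.0277, 0, 0, 0, 0]

```text
time_s: 1.82
tool_pos: [477.2, 202.6, 231.1]
tcp_rot: [3.048, 0.761, -0.0]
contact_force: [1.5, -1.0, 0.5]
gripper_width: 0.2
grip_force: 0.0
```

Call:
servo_tool:
  plan: [0.0, 0.0294, -0.0277, 0, 0, 0, 0, 0.0, 0, 0, 0, 0, 0, 0, 0.0, 0, 0, 0, 0, 0, 0]

```text
time_s: 2.07
tool_pos: [490.2, 240.4, 230.4]
tcp_rot: [3.046, 0.765, -0.002]
contact_force: [-0.6, 0.0, -0.5]
gripper_width: 0.2
grip_force: 0.0
```

Call:
servo_tool:
  plan: [0.0, 0, 0, 0.0414, 0, 0, 0, 0.0, 0, 0, 0.0414, 0, 0, 0, 0.0, 0, 0, 0.0414, 0, 0, 0, 0.0, 0, 0, 0.0414, 0, 0, 0, 0.0, 0, 0, 0.0414, 0, 0, 0]

```text
time_s: 2.48
tool_pos: [489.5, 236.9, 23.2]
tcp_rot: [3.048, 0.758, 0.001]
contact_force: [0.5, -0.3, 0.8]
gripper_width: -0.1
grip_force: 0.0
```

Call:
servo_tool:
  plan: [0.0, 0, 0.006, 0, 0, 0, 0, 0.0, 0, 0.006, 0, 0, 0, 0, 0.0, 0, 0.006, 0, 0, 0, 0, 0.0, 0, 0.006, 0, 0, 0, 0, 0.0, 0, 0.006, 0, 0, 0, 0]

```text
time_s: 2.9
tool_pos: [506.8, 211.8, 27.1]
tcp_rot: [3.048, 0.759, 0.009]
contact_force: [-2.0, 2.0, 0.5]
gripper_width: 0.2
grip_force: 0.1
```

Call:
servo_tool:
  plan: [0.0, 0, 0.006, 0, 0, 0, 0, 0.0, 0, 0.006, 0, 0, 0, 0, 0.0, 0, 0.006, 0, 0, 0, 0, 0.0, 0, 0, 0, 0, 0, 0]

```text
time_s: 3.23
tool_pos: [515.8, 196.1, 28.1]
tcp_rot: [3.048, 0.759, 0.012]
contact_force: [0.4, -0.4, -1.0]
gripper_width: -0.1
grip_force: 0.0
```

```bash
cat >> h.py <<'E'
def comps(n,x0,x1,y0,y1,z0,z1,mn=60,f=None):
    f=f or grab(n); P=cloud(f)
    m=(P[...,2]>z0)&(P[...,2]<z1)&(P[...,0]>x0)&(P[...,0]<x1)&(P[...,1]>y0)&(P[...,1]<y1)
    k,l,s,c=cv2.connectedComponentsWithStats(m.astype(np.uint8))
    for i in range(1,k):
        if s[i,4]>=mn:
            q=P[l==i]; r=cv2.minAreaRect(q[:,:2].astype(np.float32))
            print(n,s[i],np.round(r[0],1),np.round(r[1],1),round(r[2],1),"z",np.percentile(q[:,2],[5,50,95]).round(1))
    return f
E
python3 - <<'E'
from h import *
for n in("top","scene"): f=comps(n,400,640,100,290,10,45); 
save(f,"s1.png",(230,120,390,240),4)
E
```

```text
scene [267 186  50  34 488] [528.1 178.5] [175.8  45.7] 28.1 z [11.4 16.3 22.9]
```

View pics/s1.png

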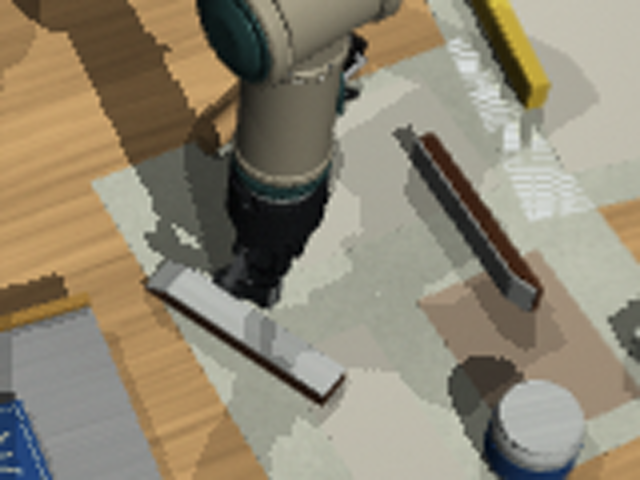

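Bearer A is on its back, metal up, with its nose at crop (160,280). B is next.

Call:
servo_tool:
  plan: [0.0, 0, 0, -0.04, 0, 0, 0, 0.0, 0, 0, -0.04, 0, 0, 0.1135, 0.0, 0, 0, 0, 0, 0, 0.1135, 0.0, 0, 0, 0, 0, 0, 0.1135, 0.0, 0, 0, 0, 0, 0, 0.1135]

```text
time_s: 3.75
tool_pos: [513.2, 196.3, 105.6]
tcp_rot: [-3.141, -0.046, -0.004]
contact_force: [0.4, -0.6, -0.7]
gripper_width: -0.0
grip_force: 0.0
```

Call:
servo_tool:
  plan: [0.0, 0, 0, 0, 0, 0, 0, 0.0, 0.0005, -0.039, 0, 0, 0, 0, 0.0, 0.0005, -0.039, 0, 0, 0, 0, 0.0, 0.0005, -0.039, 0, 0, 0, 0, 0.0, 0.0005, -0.039, 0, 0, 0, 0]

```text
time_s: 4.17
tool_pos: [509.1, 353.5, 104.2]
tcp_rot: [3.141, 0.059, -0.0]
contact_force: [0.3, -0.2, 0.5]
gripper_width: 0.0
grip_force: 0.0
```

Call:
servo_tool:
  plan: [0.0, 0, 0, 0, 0, 0, 0, 0.0, 0, 0, 0.04, 0, 0, 0, 0.0, 0, 0, 0.04, 0, 0, 0, 0.0, 0, 0, 0, 0, 0, 0]

```text
time_s: 4.5
tool_pos: [503.8, 349.3, 17.3]
tcp_rot: [3.134, 0.06, -0.021]
contact_force: [-1.9, -0.2, -0.9]
gripper_width: 0.0
grip_force: 0.0
```

Call:
servo_tool:
  plan: [0.0, 0, 0, 0, 0, 0, 0, 0.0, 0, 0, 0, 0, 0, 0, 0.0, 0, 0, 0, 0, 0, 0]

```text
time_s: 4.75
tool_pos: [511.2, 352.9, 26.7]
tcp_rot: [-3.139, -0.055, -0.006]
contact_force: [-0.2, -0.3, 0.4]
gripper_width: 0.2
grip_force: 0.0
```

Call:
servo_tool:
  plan: [0.0, 0, -0.006, 0, 0, 0, 0, 0.0, 0, -0.006, 0, 0, 0, 0, 0.0, 0, -0.006, 0, 0, 0, 0, 0.0, 0, -0.006, 0, 0, 0, 0, 0.0, 0, -0.006, 0, 0, 0, 0]

```text
time_s: 5.17
tool_pos: [508.5, 383.0, 24.9]
tcp_rot: [-3.141, -0.055, -0.002]
contact_force: [-0.3, -1.3, 0.2]
gripper_width: 0.2
grip_force: 0.3
```

Call:
servo_tool:
  plan: [0.0, 0, -0.006, 0, 0, 0, 0, 0.0, 0, -0.006, 0, 0, 0, 0, 0.0, 0, -0.006, 0, 0, 0, 0, 0.0, 0, 0, 0, 0, 0, 0, 0.0, 0, 0, -0.02, 0, 0, 0]

```text
time_s: 5.58
tool_pos: [504.9, 399.1, 40.5]
tcp_rot: [3.137, 0.056, -0.011]
contact_force: [-0.4, 0.4, -0.3]
gripper_width: -0.2
grip_force: 0.0
```

Call:
servo_tool:
  plan: [0.085, 0, 0.0, -0.04, 0, 0, 0, 0.085, 0, 0, -0.04, 0, 0, 0, 0.085, 0, 0, 0, 0, 0, 0]

```text
time_s: 5.83
tool_pos: [512.0, 403.1, 132.6]
tcp_rot: [-3.133, -0.055, -0.02]
contact_force: [1.1, 1.5, 0.3]
gripper_width: 35.7
grip_force: 0.0
```

```bash
python3 - <<'E'
from h import *
print(manip.state()["tool_pos"])
for n in("top","scene"):
    f=comps(n,400,640,100,470,9,35); save(f,n+"2.png",None,1.5)
E
```

```text
[512.0064528  403.10793533 132.55953673]
top [204 171  35  54 563] [522.5 178.3] [179.8  32. ] 28.0 z [12.3 17.7 22.2]
top [138 176  11  18 155] [566.4 428.9] [35.1 55.6] 88.6 z [10.2 17.1 21.9]
top [138 202  12  29 224] [464.2 426.2] [89.9 34.2] 2.7 z [13.4 18.1 21.7]
scene [338 153  35  42 429] [511.1 423.9] [186.7  36.6] 1.4 z [10.2 15.5 21.2]
scene [268 185  49  35 489] [528.6 174.9] [178.1  37.6] 28.1 z [10.7 15.9 20.9]
```

View pics/scene2.png

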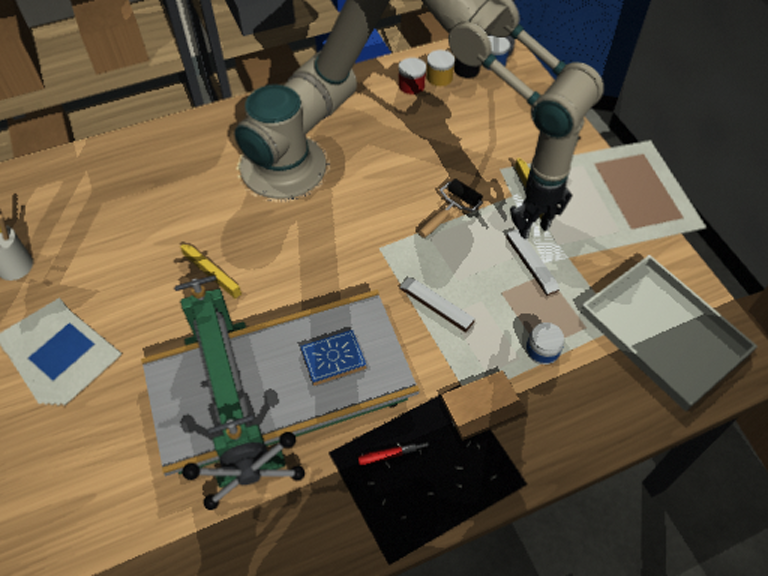

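Both bearers now lie metal up. In the scene view A is at about (437,303) and B at about (531,262). I'll grasp A first.

Call:
servo_tool:
  plan: [0.05, 0, 0, 0, 0, 0, -0.1135, 0.05, 0, 0, 0, 0, 0, -0.1135, 0.05, 0, 0, 0, 0, 0, -0.1135, 0.05, 0, 0, 0, 0, 0, -0.1135, 0.05, 0, 0, 0, 0, 0, 0]

```text
time_s: 6.35
tool_pos: [506.5, 399.5, 122.2]
tcp_rot: [3.046, 0.762, -0.006]
contact_force: [-1.1, 0.3, -0.2]
gripper_width: 50.0
grip_force: 0.0
```

Call:
servo_tool:
  plan: [0.05, -0.0157, 0.0344, 0, 0, 0, 0, 0.05, -0.0157, 0.0344, 0, 0, 0, 0, 0.05, -0.0157, 0.0344, 0, 0, 0, 0, 0.05, -0.0157, 0.0344, 0, 0, 0, 0, 0.05, -0.0157, 0.0344, 0, 0, 0, 0]

```text
time_s: 6.77
tool_pos: [518.0, 209.8, 123.0]
tcp_rot: [3.049, 0.756, -0.004]
contact_force: [-0.0, 0.3, -0.4]
gripper_width: 49.9
grip_force: 0.0
```

Call:
servo_tool:
  plan: [0.05, -0.0157, 0.0344, 0, 0, 0, 0, 0.05, 0, 0, 0, 0, 0, 0, 0.05, 0, 0, 0, 0, 0, 0, 0.05, 0, 0, 0, 0, 0, 0, 0.05, 0, 0, 0, 0, 0, 0]

```text
time_s: 7.18
tool_pos: [521.1, 174.8, 123.8]
tcp_rot: [-3.048, -0.76, 0.001]
contact_force: [-0.4, 0.2, 0.9]
gripper_width: 50.0
grip_force: 0.0
```

```bash
cat >> h.py <<'E'
from scipy.spatial.transform import Rotation as R
def go(x,y,z,azy):
    s=manip.state(); M=R.from_rotvec(s["tcp_rot"]).as_matrix(); d=np.array([x,y,z])-s["tool_pos"]
    ay=np.degrees(np.arctan2(M[1,1],M[0,1])); t=(azy-ay+180)%360-180
    a=np.radians(azy); X=np.array([-np.sin(a),np.cos(a),0]);Y=np.array([np.cos(a),np.sin(a),0])
    print("pos",s["tool_pos"].round(1),"azy",ay.round(2),"| turn tool z rad",np.round(-np.radians(t),3),"| then shift mm",np.round([X@d,Y@d,-d[2]],1),"F",s["contact_force"].round(1),"w",round(s["gripper_width"],1),"tilt",M[:,2].round(3))
E
python3 -c "
from h import *
go(525.5,176.6,7,-62)"
```

```text
pos [521.1 174.8 123.8] azy -62.01 | turn tool z rad -0.0 | then shift mm [  4.7   0.4 116.8] F [-0.4  0.2  0.9] w 50.0 tilt [-0.001  0.    -1.   ]
```

Call:
servo_tool:
  plan: [0.05, 0.005, 0, 0.036, 0, 0, 0, 0.05, 0, 0, 0.036, 0, 0, 0, 0.05, 0, 0, 0.025, 0, 0, 0, 0.05, 0, 0, 0.014, 0, 0, 0, 0.05, 0, 0, 0.006, 0, 0, 0]

```text
time_s: 7.6
tool_pos: [523.6, 177.3, 4.4]
tcp_rot: [-3.047, -0.762, 0.008]
contact_force: [0.1, -0.0, 0.4]
gripper_width: 49.6
grip_force: 0.0
```

Call:
servo_tool:
  plan: [0.028, 0, 0, 0, 0, 0, 0, 0.028, 0, 0, 0, 0, 0, 0, 0.025, 0, 0, 0, 0, 0, 0, 0.025, 0, 0, 0, 0, 0, 0, 0.025, 0, 0, 0, 0, 0, 0]
  newtons: 50

```text
time_s: 8.02
tool_pos: [526.5, 176.4, 8.3]
tcp_rot: [3.048, 0.76, 0.003]
contact_force: [0.7, -0.4, -1.2]
gripper_width: 30.4
grip_force: 53.0
```

Call:
servo_tool:
  plan: [0.025, 0, 0, -0.006, 0, 0, 0, 0.025, 0, 0, -0.015, 0, 0, 0, 0.025, 0, 0, -0.03, 0, 0, 0, 0.025, 0, 0, -0.035, 0, 0, 0, 0.025, 0, 0, -0.035, 0, 0, 0]

```text
time_s: 8.43
tool_pos: [525.2, 175.9, 129.9]
tcp_rot: [3.048, 0.76, -0.002]
contact_force: [1.1, 0.8, -2.0]
gripper_width: 30.6
grip_force: 53.0
```

Call:
servo_tool:
  plan: [0.025, 0, 0, -0.02, 0, 0, 0, 0.025, 0, 0, -0.005, 0, 0, 0, 0.025, 0, 0, 0, 0, 0, 0, 0.025, 0, 0, 0, 0, 0, 0]

```text
time_s: 8.77
tool_pos: [524.9, 175.9, 152.6]
tcp_rot: [3.048, 0.76, -0.002]
contact_force: [-0.1, -0.2, -1.5]
gripper_width: 30.2
grip_force: 53.1
```

```bash
python3 - <<'E'
from h import *
go(485,-76,153,-3.7)
f=grab("scene"); save(f,"s3.png",(230,100,390,240),4)
E
```

```text
pos [524.9 175.9 152.6] azy -62.0 | turn tool z rad -1.018 | then shift mm [-254.   -23.6   -0.4] F [-0.1 -0.2 -1.5] w 30.2 tilt [-0.001 -0.    -1.   ]
```

View pics/s3.png

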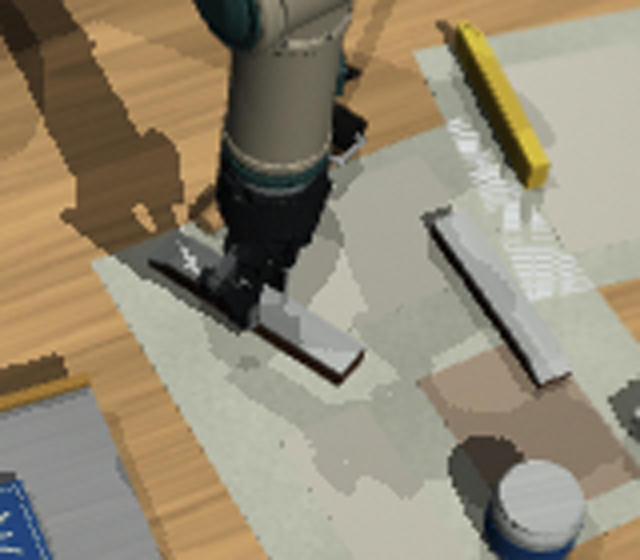

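Call:
servo_tool:
  plan: [0.025, 0, 0, 0, 0, 0, -0.1, 0.025, 0, 0, 0, 0, 0, -0.115, 0.025, 0, 0, 0, 0, 0, -0.115, 0.025, 0, 0, 0, 0, 0, -0.115, 0.025, 0, 0, 0, 0, 0, -0.115]

```text
time_s: 9.23
tool_pos: [524.4, 175.8, 150.7]
tcp_rot: [-2.714, -1.58, 0.008]
contact_force: [0.2, 0.8, -1.3]
gripper_width: 30.1
grip_force: 53.1
```

Call:
servo_tool:
  plan: [0.025, 0, 0, 0, 0, 0, -0.115, 0.025, 0, 0, 0, 0, 0, -0.115, 0.025, 0, 0, 0, 0, 0, -0.115, 0.025, 0, 0, 0, 0, 0, -0.083, 0.025, 0, 0, 0, 0, 0, -0.03]

```text
time_s: 9.65
tool_pos: [524.3, 175.8, 150.7]
tcp_rot: [-2.286, -2.151, 0.007]
contact_force: [0.4, 0.1, -1.4]
gripper_width: 30.7
grip_force: 53.1
```

Call:
servo_tool:
  plan: [0.025, -0.015, -0.001, 0, 0, 0, 0, 0.025, -0.03, -0.002, 0, 0, 0, 0, 0.025, -0.035, -0.002, 0, 0, 0, 0, 0.025, -0.035, -0.002, 0, 0, 0, 0, 0.025, -0.035, -0.002, 0, 0, 0, 0]

```text
time_s: 10.07
tool_pos: [505.4, 26.0, 150.9]
tcp_rot: [-2.288, -2.148, 0.005]
contact_force: [0.8, -0.2, -1.2]
gripper_width: 30.8
grip_force: 53.1
```

Call:
servo_tool:
  plan: [0.025, -0.035, -0.002, 0, 0, 0, 0, 0.025, -0.035, -0.002, 0, 0, 0, 0, 0.025, -0.025, -0.002, 0, 0, 0, 0, 0.025, -0.011, -0.001, 0, 0, 0, 0, 0.025, 0, 0, 0, 0, 0, 0]

```text
time_s: 10.48
tool_pos: [492.2, -80.1, 151.5]
tcp_rot: [-2.293, -2.143, 0.004]
contact_force: [0.3, -0.2, -1.8]
gripper_width: 30.4
grip_force: 53.1
```

Call:
servo_tool:
  plan: [0.025, 0, 0, 0, 0, 0, 0, 0.025, 0, 0, 0, 0, 0, 0]

```text
time_s: 10.65
tool_pos: [493.1, -77.0, 152.5]
tcp_rot: [-2.289, -2.148, 0.0]
contact_force: [-1.0, 0.2, -1.7]
gripper_width: 31.0
grip_force: 53.1
```

```bash
python3 - <<'E'
from h import *
go(492.5,-78.5,60,-3.7)
for n in("top","scene"):
    f=grab(n);P=cloud(f); np.savez(n+"4.npz",P=P,c=f["color"])
    if n=="scene": save(f,"s4.png",(140,150,300,270),4)
    hsv=cv2.cvtColor(f["color"],cv2.COLOR_RGB2HSV)
    comps(n,400,600,-250,60,126,163,60,f)
E
```

```text
pos [493.1 -77.  152.5] azy -3.64 | turn tool z rad 0.001 | then shift mm [-1.5 -0.5 92.5] F [-1.   0.2 -1.7] w 31.0 tilt [-0.002  0.001 -1.   ]
top [280 197  20  13 116] [495.6 -25. ] [54.1 31.9] 86.0 z [157.6 161.3 162.9]
scene [216 182  26  20 205] [502.  -31.9] [40.6 84.1] 3.2 z [145.9 159.9 162.6]
scene [180 191  32  20 281] [ 494.8 -126.9] [87.3 38.9] 84.0 z [146.5 158.9 162.7]
```

View pics/s4.png

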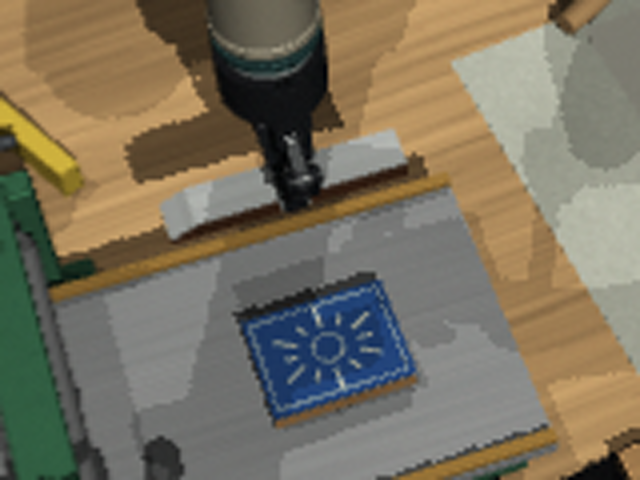

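Call:
servo_tool:
  plan: [0.025, 0, 0, 0.02, 0, 0, 0, 0.025, 0, 0, 0.03, 0, 0, 0, 0.025, 0, 0, 0.025, 0, 0, 0, 0.025, 0, 0, 0.01, 0, 0, 0, 0.025, 0, 0, 0.005, 0, 0, 0]

```text
time_s: 11.17
tool_pos: [492.1, -76.6, 61.3]
tcp_rot: [-2.287, -2.149, 0.003]
contact_force: [-0.7, 0.8, -1.8]
gripper_width: 30.4
grip_force: 53.0
```

Call:
servo_tool:
  plan: [0.025, 0, 0, 0.002, 0, 0, 0, 0.025, 0, 0, 0, 0, 0, 0, 0.025, 0, 0, 0, 0, 0, 0, 0.025, 0, 0, 0, 0, 0, 0]

```text
time_s: 11.5
tool_pos: [494.4, -78.4, 62.3]
tcp_rot: [2.289, 2.148, 0.002]
contact_force: [0.0, -0.0, -1.3]
gripper_width: 30.3
grip_force: 53.0
```

Call:
servo_tool:
  plan: [0.025, 0, 0, 0.001, 0, 0, 0, 0.025, 0, 0, 0, 0, 0, 0, 0.025, 0, 0, 0, 0, 0, 0]

```text
time_s: 11.75
tool_pos: [493.7, -78.4, 60.7]
tcp_rot: [2.291, 2.149, 0.001]
contact_force: [-0.0, -0.7, -1.9]
gripper_width: 30.8
grip_force: 53.0
```

Call:
servo_tool:
  plan: [0.025, 0, 0, 0.0015, 0, 0, 0, 0.025, 0, 0, 0, 0, 0, 0, 0.025, 0, 0, 0, 0, 0, 0]

```text
time_s: 12.0
tool_pos: [493.4, -78.3, 58.7]
tcp_rot: [-2.291, -2.149, 0.0]
contact_force: [0.6, -0.2, -1.1]
gripper_width: 30.3
grip_force: 53.0
```

Call:
servo_tool:
  plan: [0.025, 0, 0, 0.001, 0, 0, 0, 0.025, 0, 0, 0, 0, 0, 0, 0.025, 0, 0, 0, 0, 0, 0]

```text
time_s: 12.25
tool_pos: [493.4, -78.3, 57.7]
tcp_rot: [-2.291, -2.149, 0.0]
contact_force: [0.3, -0.5, -1.1]
gripper_width: 30.7
grip_force: 53.0
```

Call:
servo_tool:
  plan: [0.042, 0, 0, 0, 0, 0, 0, 0.042, 0, 0, -0.0015, 0, 0, 0, 0.042, 0, 0, 0, 0, 0, 0, 0.042, 0, 0, 0, 0, 0, 0]

```text
time_s: 12.58
tool_pos: [493.8, -78.4, 59.6]
tcp_rot: [2.291, 2.149, 0.001]
contact_force: [0.1, -0.3, -0.3]
gripper_width: 42.2
grip_force: 0.0
```

Call:
servo_tool:
  plan: [0.042, 0, -0.002, 0, 0, 0, 0, 0.042, 0, -0.002, 0, 0, 0, 0, 0.042, 0, -0.002, 0, 0, 0, 0, 0.042, 0, -0.002, 0, 0, 0, 0, 0.042, 0, 0, 0, 0, 0, 0]

```text
time_s: 13.0
tool_pos: [485.0, -77.7, 59.3]
tcp_rot: [-2.291, -2.149, 0.0]
contact_force: [0.5, -0.5, -0.5]
gripper_width: 41.9
grip_force: 0.0
```

Call:
servo_tool:
  plan: [0.042, 0, -0.001, 0, 0, 0, 0, 0.042, 0, -0.001, 0, 0, 0, 0, 0.042, 0, -0.001, 0, 0, 0, 0, 0.042, 0, 0, 0, 0, 0, 0]

```text
time_s: 13.33
tool_pos: [482.4, -77.6, 59.3]
tcp_rot: [2.291, 2.149, -0.0]
contact_force: [1.1, 0.4, 0.9]
gripper_width: 41.9
grip_force: 0.3
```

Call:
servo_tool:
  plan: [0.042, 0, -0.001, 0, 0, 0, 0, 0.042, 0, -0.001, 0, 0, 0, 0, 0.042, 0, 0, 0, 0, 0, 0]

```text
time_s: 13.58
tool_pos: [480.4, -77.5, 59.3]
tcp_rot: [2.291, 2.149, 0.0]
contact_force: [1.5, -0.3, 0.7]
gripper_width: 42.0
grip_force: 0.3
```

Call:
servo_tool:
  plan: [0.042, 0, -0.001, 0, 0, 0, 0, 0.042, 0, 0, 0, 0, 0, 0, 0.042, 0, 0, 0, 0, 0, 0]

```text
time_s: 13.83
tool_pos: [479.7, -77.4, 59.4]
tcp_rot: [2.291, 2.149, 0.0]
contact_force: [0.8, -0.7, 0.1]
gripper_width: 42.1
grip_force: 0.7
```

Call:
servo_tool:
  plan: [0.042, 0, -0.001, 0, 0, 0, 0, 0.042, 0, 0, 0, 0, 0, 0, 0.042, 0, 0, 0, 0, 0, 0]

```text
time_s: 14.08
tool_pos: [479.6, -77.5, 59.6]
tcp_rot: [2.29, 2.148, 0.002]
contact_force: [4.0, 0.3, 0.3]
gripper_width: 42.0
grip_force: 1.9
```

Call:
servo_tool:
  plan: [0.042, 0, -0.001, 0, 0, 0, 0, 0.042, 0, 0, 0, 0, 0, 0, 0.042, 0, 0, 0, 0, 0, 0]

```text
time_s: 14.33
tool_pos: [479.5, -77.5, 59.9]
tcp_rot: [2.289, 2.147, 0.004]
contact_force: [6.6, 1.0, 0.4]
gripper_width: 41.6
grip_force: 2.6
```

Call:
servo_tool:
  plan: [0.042, 0, -0.001, 0, 0, 0, 0, 0.042, 0, 0, 0, 0, 0, 0, 0.042, 0, 0.004, 0, 0, 0, 0, 0.042, 0, 0.004, 0, 0, 0, 0, 0.042, 0, 0, 0, 0, 0, 0]

```text
time_s: 14.75
tool_pos: [483.9, -77.6, 58.9]
tcp_rot: [-2.29, -2.148, 0.002]
contact_force: [0.1, -0.4, -0.1]
gripper_width: 41.9
grip_force: 0.0
```

Call:
servo_tool:
  plan: [0.042, 0, 0, -0.005, 0, 0, 0, 0.042, 0, 0, -0.02, 0, 0, 0, 0.05, 0, 0, -0.03, 0, 0, 0, 0.05, 0, 0, -0.03, 0, 0, 0, 0.05, 0.02, 0, 0, 0, 0, 0]

```text
time_s: 15.17
tool_pos: [489.0, -60.8, 149.6]
tcp_rot: [2.286, 2.14, 0.005]
contact_force: [1.4, 0.5, 0.4]
gripper_width: 49.9
grip_force: 0.0
```

Call:
servo_tool:
  plan: [0.05, 0.041, -0.001, 0, 0, 0, 0, 0.05, 0.041, -0.001, 0, 0, 0, 0, 0.05, 0.041, -0.001, 0, 0, 0, 0, 0.05, 0.041, -0.001, 0, 0, 0, 0, 0.05, 0.041, -0.001, 0, 0, 0, 0]

```text
time_s: 15.58
tool_pos: [492.6, 148.6, 144.4]
tcp_rot: [-2.291, -2.149, 0.002]
contact_force: [0.4, 0.2, -0.0]
gripper_width: 49.9
grip_force: 0.0
```

Call:
servo_tool:
  plan: [0.05, 0.041, -0.001, 0, 0, 0, 0, 0.05, 0.041, -0.001, 0, 0, 0, 0, 0.05, 0.041, 0, 0, 0, 0, 0, 0.05, 0.041, 0, 0, 0, 0, 0, 0.05, 0.041, 0, 0, 0, 0, 0]

```text
time_s: 16.0
tool_pos: [503.8, 353.3, 144.2]
tcp_rot: [2.291, 2.15, -0.003]
contact_force: [0.3, -0.8, -0.3]
gripper_width: 49.8
grip_force: 0.0
```

Call:
servo_tool:
  plan: [0.05, 0.04, 0, 0, 0, 0, 0, 0.05, 0.023, 0, 0, 0, 0, 0, 0.05, 0.01, 0, 0, 0, 0, 0, 0.05, 0, 0, 0, 0, 0, -0.1, 0.05, 0, 0, 0, 0, 0, -0.11]

```text
time_s: 16.42
tool_pos: [508.7, 424.4, 143.7]
tcp_rot: [2.046, 2.384, -0.005]
contact_force: [-0.4, 0.2, 0.3]
gripper_width: 49.9
grip_force: 0.0
```

Call:
servo_tool:
  plan: [0.05, 0, 0, 0, 0, 0, -0.12, 0.05, 0, 0, 0, 0, 0, -0.12, 0.05, 0, 0, 0, 0, 0, -0.12, 0.05, 0, 0, 0, 0, 0, -0.12, 0.05, 0, 0, 0, 0, 0, -0.12]

```text
time_s: 16.83
tool_pos: [509.1, 423.0, 144.1]
tcp_rot: [-1.251, -2.881, 0.004]
contact_force: [0.9, -0.6, 0.2]
gripper_width: 49.9
grip_force: 0.0
```

Call:
servo_tool:
  plan: [0.05, 0, 0, 0, 0, 0, -0.12, 0.05, 0, 0, 0, 0, 0, -0.12, 0.05, 0, 0, 0, 0, 0, -0.12, 0.05, 0, 0, 0, 0, 0, -0.12, 0.05, 0, 0, 0, 0, 0, -0.12]

```text
time_s: 17.25
tool_pos: [509.1, 422.9, 144.1]
tcp_rot: [-0.344, -3.121, 0.004]
contact_force: [-0.1, 0.2, -0.4]
gripper_width: 50.0
grip_force: 0.0
```

Call:
servo_tool:
  plan: [0.05, 0, 0, 0, 0, 0, -0.12, 0.05, 0, 0, 0, 0, 0, -0.12, 0.05, 0, 0, 0, 0, 0, -0.02, 0.05, 0, 0, 0, 0, 0, 0, 0.05, 0, 0, 0, 0, 0, 0]

```text
time_s: 17.67
tool_pos: [509.5, 423.9, 144.2]
tcp_rot: [0.051, -3.141, 0.001]
contact_force: [0.2, -0.5, -0.8]
gripper_width: 50.2
grip_force: 0.0
```

```bash
python3 - <<'E'
from h import *
go(509,425.5,7,92)
for n in("top","scene"):
    f=grab(n)
    comps(n,400,640,100,470,9,35,60,f); comps(n,472,540,-250,60,60,80,60,f); np.savez(n+"5.npz",P=cloud(f),c=f["color"])
    hsv=cv2.cvtColor(f["color"],cv2.COLOR_RGB2HSV);P=cloud(f)
    m=cv2.inRange(hsv,(95,120,60),(125,255,255))>0
    m&=(P[...,0]>450)&(P[...,0]<750)&(P[...,1]>-200)&(P[...,1]<100)
    print("block",cv2.minAreaRect(P[m][:,:2].astype(np.float32)))
save(grab("top"),"t5.png",(120,110,420,250),2.6)
E
```

```text
pos [509.5 423.9 144.2] azy 91.85 | turn tool z rad -0.003 | then shift mm [  0.4   1.6 137.2] F [ 0.2 -0.5 -0.8] w 50.2 tilt [-0.001 -0.001 -1.   ]
top [138 175  12  56 503] [508.2 427.9] [177.4  35.2] 1.6 z [12.1 17.8 22.2]
top [274 202  59  11 508] [488.1 -76.6] [179.   30.7] 88.8 z [62.9 67.6 71.3]
block ((585.34716796875, -83.4716796875), (109.3686294555664, 84.65274810791016), 87.06843566894531)
scene [338 152  34  44 434] [511.1 424. ] [183.9  39.5] 0.2 z [10.1 15.5 20.8]
scene [185 198  56  25 512] [488.5 -79. ] [175.   36.7] 86.3 z [61.6 66.  70.8]
block ((585.3656616210938, -86.09371948242188), (108.90355682373047, 95.72148895263672), 87.05762481689453)
```

View pics/t5.png

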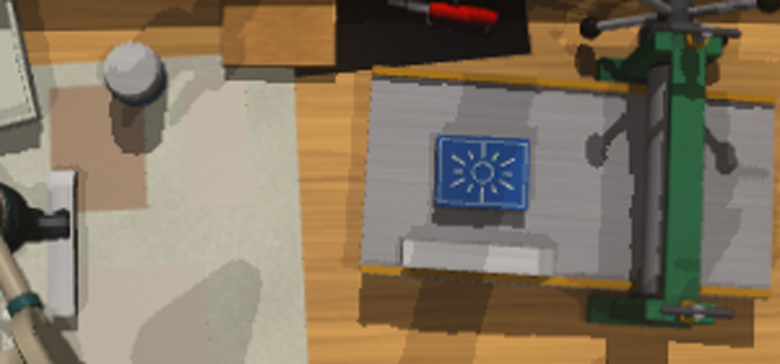

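A is against the near guide, at crop (478,257), with its bevel (the bright right end) towards the roller. Grasping B now.

Call:
servo_tool:
  plan: [0.05, 0, 0.001, 0.036, 0, 0, 0, 0.05, 0, 0.001, 0.04, 0, 0, 0, 0.05, 0, 0, 0.036, 0, 0, 0, 0.05, 0, 0, 0.017, 0, 0, 0, 0.05, 0, 0, 0.007, 0, 0, 0]

```text
time_s: 18.23
tool_pos: [507.2, 425.0, 4.3]
tcp_rot: [0.054, -3.135, 0.007]
contact_force: [-0.8, -0.3, 0.4]
gripper_width: 49.9
grip_force: 0.0
```

Call:
servo_tool:
  plan: [0.05, 0, 0, 0, 0, 0, 0, 0.028, 0, 0, 0, 0, 0, 0, 0.025, 0, 0, 0, 0, 0, 0, 0.025, 0, 0, 0, 0, 0, 0, 0.025, 0, 0, 0, 0, 0, 0]

```text
time_s: 18.65
tool_pos: [510.8, 427.5, 10.2]
tcp_rot: [-0.055, 3.138, 0.003]
contact_force: [0.2, 0.8, 3.9]
gripper_width: 30.4
grip_force: 51.9
```

Call:
servo_tool:
  plan: [0.025, 0, 0, -0.006, 0, 0, 0, 0.025, 0, 0, -0.015, 0, 0, 0, 0.025, 0, 0, -0.03, 0, 0, 0, 0.025, 0, 0, -0.04, 0, 0, 0, 0.025, 0, 0, -0.035, 0, 0, 0]

```text
time_s: 19.07
tool_pos: [509.2, 426.5, 136.1]
tcp_rot: [0.055, -3.141, 0.001]
contact_force: [1.0, 0.5, -1.9]
gripper_width: 30.1
grip_force: 51.5
```

Call:
servo_tool:
  plan: [0.025, 0, 0, -0.02, 0, 0, 0.1, 0.025, 0, 0, -0.005, 0, 0, 0.12, 0.025, 0, 0, 0, 0, 0, 0.12, 0.025, 0, 0, 0, 0, 0, 0.12, 0.025, 0, 0, 0, 0, 0, 0.12]

```text
time_s: 19.48
tool_pos: [509.4, 426.6, 160.3]
tcp_rot: [0.854, 3.023, 0.001]
contact_force: [-0.4, 0.1, -1.1]
gripper_width: 30.4
grip_force: 51.5
```

Call:
servo_tool:
  plan: [0.025, 0, 0, 0, 0, 0, 0.12, 0.025, 0, 0, 0, 0, 0, 0.12, 0.025, 0, 0, 0, 0, 0, 0.12, 0.025, 0, 0, 0, 0, 0, 0.12, 0.025, 0, 0, 0, 0, 0, 0.12]

```text
time_s: 19.9
tool_pos: [509.3, 426.5, 159.8]
tcp_rot: [1.71, 2.636, -0.0]
contact_force: [-0.7, 0.2, -1.5]
gripper_width: 30.3
grip_force: 51.5
```

Call:
servo_tool:
  plan: [0.025, 0, 0, 0, 0, 0, 0.12, 0.025, 0, 0, 0, 0, 0, 0.12, 0.025, 0, 0, 0, 0, 0, 0.12, 0.025, 0, 0, 0, 0, 0, 0.1, 0.025, 0, 0, 0, 0, 0, 0.03]

```text
time_s: 20.32
tool_pos: [509.3, 426.5, 159.8]
tcp_rot: [2.296, 2.145, 0.0]
contact_force: [-0.9, 0.4, -0.4]
gripper_width: 30.2
grip_force: 51.5
```

Call:
servo_tool:
  plan: [0.025, 0, 0, 0, 0, 0, 0, 0.025, 0, 0, 0, 0, 0, 0, 0.025, 0, 0, 0, 0, 0, 0]

```text
time_s: 20.57
tool_pos: [509.5, 426.7, 159.5]
tcp_rot: [2.29, 2.15, 0.0]
contact_force: [-0.2, -0.4, -2.1]
gripper_width: 30.2
grip_force: 51.5
```

```bash
python3 - <<'E'
from h import *
go(676,-90,150,-3.7)
E
```

```text
pos [509.5 426.7 159.5] azy -3.62 | turn tool z rad 0.001 | then shift mm [-504.8  199.5    9.5] F [-0.2 -0.4 -2.1] w 30.2 tilt [ 0. -0. -1.]
```

Call:
servo_tool:
  plan: [0.025, -0.036, 0.0142, 0, 0, 0, 0, 0.025, -0.036, 0.0142, 0, 0, 0, 0, 0.025, -0.036, 0.0142, 0, 0, 0, 0, 0.025, -0.036, 0.0142, 0, 0, 0, 0, 0.025, -0.036, 0.0142, 0, 0, 0, 0]

```text
time_s: 20.98
tool_pos: [569.1, 241.0, 159.5]
tcp_rot: [2.29, 2.151, 0.0]
contact_force: [0.3, 0.3, -0.9]
gripper_width: 30.4
grip_force: 51.5
```

Call:
servo_tool:
  plan: [0.025, -0.036, 0.0142, 0, 0, 0, 0, 0.025, -0.036, 0.0142, 0, 0, 0, 0, 0.025, -0.036, 0.0142, 0, 0, 0, 0, 0.025, -0.036, 0.0142, 0, 0, 0, 0, 0.025, -0.036, 0.0142, 0, 0, 0, 0]

```text
time_s: 21.4
tool_pos: [628.6, 56.5, 159.6]
tcp_rot: [2.291, 2.15, 0.0]
contact_force: [0.6, 1.4, -1.6]
gripper_width: 30.5
grip_force: 51.5
```

Call:
servo_tool:
  plan: [0.025, -0.036, 0.0142, 0, 0, 0, 0, 0.025, -0.036, 0.0142, 0, 0, 0, 0, 0.025, -0.036, 0.0142, 0, 0, 0, 0, 0.025, -0.025, 0.01, 0, 0, 0, 0, 0.025, -0.012, 0.005, 0, 0, 0, 0]

```text
time_s: 21.82
tool_pos: [677.6, -94.5, 159.2]
tcp_rot: [2.293, 2.144, -0.001]
contact_force: [0.4, 0.7, -1.1]
gripper_width: 30.5
grip_force: 51.5
```

Call:
servo_tool:
  plan: [0.025, 0, 0, 0, 0, 0, 0, 0.025, 0, 0, 0, 0, 0, 0, 0.025, 0, 0, 0, 0, 0, 0]

```text
time_s: 22.07
tool_pos: [675.8, -88.3, 159.2]
tcp_rot: [-2.289, -2.149, -0.0]
contact_force: [0.5, -0.0, -2.5]
gripper_width: 30.4
grip_force: 51.5
```

```bash
python3 - <<'E'
from h import *
go(676,-90,59,-3.7)
for n in("top","scene"):
    f=grab(n); comps(n,600,760,-250,60,140,172,60,f)
save(f,"s6.png",(100,170,300,320),3.5)
E
```

```text
pos [675.8 -88.3 159.2] azy -3.61 | turn tool z rad 0.002 | then shift mm [ -1.7   0.3 100.2] F [ 0.5 -0.  -2.5] w 30.4 tilt [-0.001  0.001 -1.   ]
top [277 132  26  14 299] [679.6 -26.5] [69.6 33.9] 86.0 z [156.6 166.4 170.1]
top [320 136  20  13 176] [ 672.9 -143.1] [56.9 32.8] 87.5 z [153.5 163.6 168.7]
scene [238 232  28  20 334] [682.4 -31.2] [74.2 36.6] 87.6 z [152.4 165.2 169.7]
scene [199 243  32  21 386] [ 676.7 -135.7] [78.9 37.6] 84.1 z [152.  164.1 169.3]
```

View pics/s6.png

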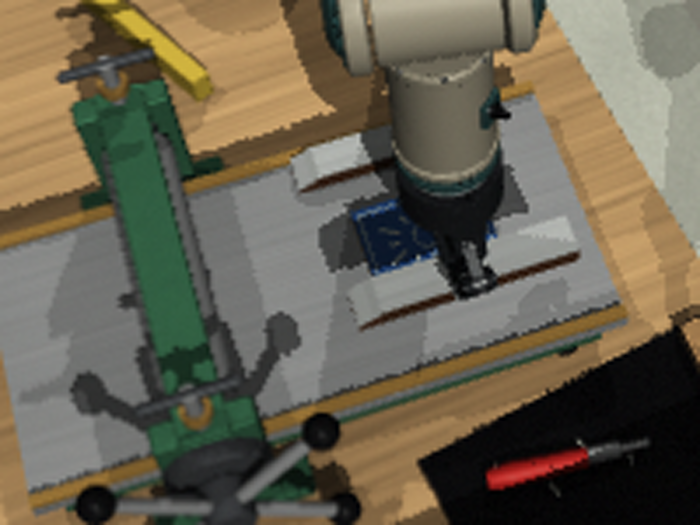

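Call:
servo_tool:
  plan: [0.025, -0.006, 0, 0.02, 0, 0, 0, 0.025, 0, 0, 0.03, 0, 0, 0, 0.025, 0, 0, 0.025, 0, 0, 0, 0.025, 0, 0, 0.013, 0, 0, 0, 0.025, 0, 0, 0.005, 0, 0, 0]

```text
time_s: 22.58
tool_pos: [673.8, -93.8, 63.5]
tcp_rot: [-2.286, -2.148, 0.005]
contact_force: [-0.4, -0.2, -1.3]
gripper_width: 30.0
grip_force: 51.5
```

Call:
servo_tool:
  plan: [0.025, 0, 0, 0.003, 0, 0, 0, 0.025, 0, 0, 0, 0, 0, 0, 0.025, 0, 0, 0, 0, 0, 0, 0.025, 0, 0, 0, 0, 0, 0]

```text
time_s: 22.92
tool_pos: [677.2, -96.0, 64.9]
tcp_rot: [2.289, 2.148, 0.002]
contact_force: [-0.8, -0.3, -1.3]
gripper_width: 30.7
grip_force: 51.5
```

Call:
servo_tool:
  plan: [0.025, 0, 0, 0.0015, 0, 0, 0, 0.025, 0, 0, 0, 0, 0, 0, 0.025, 0, 0, 0, 0, 0, 0]

```text
time_s: 23.17
tool_pos: [676.3, -96.1, 62.2]
tcp_rot: [2.291, 2.149, 0.001]
contact_force: [0.5, -0.7, -1.7]
gripper_width: 30.7
grip_force: 51.5
```

Call:
servo_tool:
  plan: [0.025, 0, 0, 0.001, 0, 0, 0, 0.025, 0, 0, 0, 0, 0, 0, 0.025, 0, 0, 0, 0, 0, 0]

```text
time_s: 23.42
tool_pos: [676.0, -96.1, 60.7]
tcp_rot: [-2.291, -2.149, 0.0]
contact_force: [-0.5, 0.6, -1.0]
gripper_width: 30.2
grip_force: 51.5
```

Call:
servo_tool:
  plan: [0.025, 0, 0, 0.0015, 0, 0, 0, 0.025, 0, 0, 0, 0, 0, 0, 0.025, 0, 0, 0, 0, 0, 0]

```text
time_s: 23.67
tool_pos: [676.3, -96.1, 60.2]
tcp_rot: [2.291, 2.149, 0.0]
contact_force: [-1.1, 1.3, 4.7]
gripper_width: 30.5
grip_force: 52.1
```

Call:
servo_tool:
  plan: [0.025, 0, 0, 0.001, 0, 0, 0, 0.025, 0, 0, 0, 0, 0, 0, 0.025, 0, 0, 0, 0, 0, 0]

```text
time_s: 23.92
tool_pos: [676.3, -96.1, 60.1]
tcp_rot: [2.29, 2.148, 0.001]
contact_force: [-3.2, 0.1, 8.9]
gripper_width: 30.6
grip_force: 52.6
```

Call:
servo_tool:
  plan: [0.025, 0, 0, 0.001, 0, 0, 0, 0.025, 0, 0, 0, 0, 0, 0, 0.025, 0, 0, 0, 0, 0, 0]

```text
time_s: 24.17
tool_pos: [676.3, -96.1, 60.1]
tcp_rot: [2.29, 2.148, 0.001]
contact_force: [-5.0, 1.3, 12.7]
gripper_width: 30.6
grip_force: 53.1
```

Call:
servo_tool:
  plan: [0.025, 0, 0, -0.0025, 0, 0, 0, 0.042, 0, 0, 0, 0, 0, 0, 0.042, 0, 0, -0.0005, 0, 0, 0, 0.042, 0, 0, 0, 0, 0, 0, 0.042, 0, 0, 0, 0, 0, 0]

```text
time_s: 24.58
tool_pos: [676.1, -96.0, 59.8]
tcp_rot: [-2.291, -2.149, 0.0]
contact_force: [0.0, -0.1, -0.1]
gripper_width: 42.1
grip_force: 0.0
```

Call:
servo_tool:
  plan: [0.042, 0, 0.002, 0, 0, 0, 0, 0.042, 0, 0.002, 0, 0, 0, 0, 0.042, 0, 0.002, 0, 0, 0, 0, 0.042, 0, 0.001, 0, 0, 0, 0, 0.042, 0, 0, 0, 0, 0, 0]

```text
time_s: 25.0
tool_pos: [683.2, -96.4, 60.1]
tcp_rot: [-2.291, -2.149, 0.0]
contact_force: [0.5, 0.3, -0.2]
gripper_width: 41.8
grip_force: 0.2
```

Call:
servo_tool:
  plan: [0.042, 0, 0.001, 0, 0, 0, 0, 0.042, 0, 0.001, 0, 0, 0, 0, 0.042, 0, 0, 0, 0, 0, 0]

```text
time_s: 25.25
tool_pos: [685.2, -96.6, 60.2]
tcp_rot: [2.291, 2.149, 0.0]
contact_force: [-0.3, -0.6, 0.1]
gripper_width: 42.1
grip_force: 0.2
```

Call:
servo_tool:
  plan: [0.042, 0, 0.001, 0, 0, 0, 0, 0.042, 0, 0, 0, 0, 0, 0, 0.042, 0, 0, 0, 0, 0, 0]

```text
time_s: 25.5
tool_pos: [686.0, -96.6, 60.3]
tcp_rot: [-2.291, -2.149, 0.0]
contact_force: [-1.7, 0.4, -1.0]
gripper_width: 42.2
grip_force: 0.4
```

Call:
servo_tool:
  plan: [0.042, 0, 0.001, 0, 0, 0, 0, 0.042, 0, 0, 0, 0, 0, 0, 0.042, 0, 0, 0, 0, 0, 0]

```text
time_s: 25.75
tool_pos: [686.0, -96.6, 60.2]
tcp_rot: [-2.29, -2.148, 0.002]
contact_force: [-3.8, 0.9, 1.8]
gripper_width: 41.8
grip_force: 2.0
```

Call:
servo_tool:
  plan: [0.042, 0, 0.001, 0, 0, 0, 0, 0.042, 0, 0.001, 0, 0, 0, 0, 0.042, 0, 0, 0, 0, 0, 0, 0.042, 0, 0, 0, 0, 0, 0]

```text
time_s: 26.08
tool_pos: [686.1, -96.6, 60.1]
tcp_rot: [-2.288, -2.146, 0.007]
contact_force: [-7.9, 0.9, 4.1]
gripper_width: 41.7
grip_force: 3.9
```

Call:
servo_tool:
  plan: [0.042, 0, -0.004, 0, 0, 0, 0, 0.042, 0, -0.004, 0, 0, 0, 0, 0.042, 0, 0, 0, 0, 0, 0, 0.042, 0, 0, 0, 0, 0, 0]

```text
time_s: 26.42
tool_pos: [681.9, -96.5, 60.7]
tcp_rot: [2.29, 2.148, 0.002]
contact_force: [0.7, -0.4, -0.3]
gripper_width: 41.7
grip_force: 0.0
```

Call:
servo_tool:
  plan: [0.042, 0, 0, -0.005, 0, 0, 0, 0.042, 0, 0, -0.02, 0, 0, 0, 0.042, 0, 0, -0.035, 0, 0, 0, 0.042, 0, 0, -0.04, 0, 0, 0, 0.042, 0, 0, -0.03, 0, 0, 0]

```text
time_s: 26.83
tool_pos: [682.3, -96.5, 193.7]
tcp_rot: [2.289, 2.147, 0.003]
contact_force: [-0.2, 0.4, 0.4]
gripper_width: 41.8
grip_force: 0.0
```

Call:
servo_tool:
  plan: [0.042, 0.03, -0.01, 0, 0, 0, 0, 0.042, 0.038, -0.01, 0, 0, 0, 0, 0.042, 0.038, -0.01, 0, 0, 0, 0, 0.042, 0.038, -0.01, 0, 0, 0, 0, 0.042, 0.038, -0.01, 0, 0, 0, 0]

```text
time_s: 27.25
tool_pos: [642.9, 90.1, 191.0]
tcp_rot: [2.291, 2.148, 0.002]
contact_force: [1.1, -0.8, -0.5]
gripper_width: 42.0
grip_force: 0.0
```

Call:
servo_tool:
  plan: [0.042, 0.038, -0.01, 0, 0, 0, 0, 0.042, 0.038, -0.01, 0, 0, 0, 0, 0.042, 0.02, -0.005, 0, 0, 0, 0, 0.042, 0, 0, 0, 0, 0, 0, 0.042, 0, 0, 0, 0, 0, 0]

```text
time_s: 27.67
tool_pos: [624.2, 187.1, 190.7]
tcp_rot: [2.287, 2.152, 0.001]
contact_force: [-0.3, -0.4, 0.3]
gripper_width: 41.9
grip_force: 0.0
```

```bash
python3 - <<'E'
from h import *
th=np.radians(3.7); X=np.array([np.cos(th),-np.sin(th)]); Y=np.array([np.sin(th),np.cos(th)])
ims=[]
for n in("top","scene"):
    fs=[grab(n) for _ in range(6)]; f=fs[-1]
    Z=np.stack([g["z_map"] for g in fs]); f["z_map"]=np.median(Z,0)
    P=cloud(f); hsv=cv2.cvtColor(f["color"],cv2.COLOR_RGB2HSV)
    xb=P[...,:2]@X; yb=P[...,:2]@Y
    blue=(cv2.inRange(hsv,(95,120,60),(125,255,255))>0)&(P[...,0]>450)&(P[...,0]<750)&(abs(P[...,1])<200)
    r=cv2.minAreaRect(P[blue][:,:2].astype(np.float32)); cb=np.array(r[0]); print(n,"block",cb.round(1),"yb",(cb@Y).round(1))
    brass=(cv2.inRange(hsv,(12,110,60),(28,255,255))>0)&(P[...,2]>48)&(P[...,2]<62)&(yb>-90)&(yb<70)
    metal=(hsv[...,1]<60)&(P[...,2]>60)&(P[...,2]<76)&(yb-(cb@Y)>-110)&(yb-(cb@Y)<110)&~blue
    for nm,s in(("near",-1),("far",1)):
        d=(xb-cb@X)*s; b=metal&(d>70)&(d<128); g=brass&(d>100)&(d<135)
        y=yb[b]-cb@Y
        print(nm,"n",b.sum(),"along",y.min().round(1),y.max().round(1),"axis slope",end=" ")
        # edges nearest guide and midline per along-bin
        ctr=[]
        for lo in range(-80,80,20):
            k=b&(abs(yb-cb@Y-lo-10)<10)
            if k.sum()>8: ctr.append((lo+10,np.round((xb[k].min()+xb[k].max())/2-cb@X,1),round(np.median(P[k][:,2]),1)))
        c=np.array(ctr); print(np.polyfit(c[:,0],c[:,1],1).round(4),c[:,2])
        if g.sum()>20: print("   brass n",g.sum(),np.polyfit(yb[g]-cb@Y,xb[g]-cb@X,1).round(4))
    c=f["color"][125:235,255:400] if n=="top" else f["color"][185:315,120:290]
    ims.append(cv2.resize(c,(500,int(500*c.shape[0]/c.shape[1])),interpolation=cv2.INTER_CUBIC))
im=np.vstack(ims); print(im.shape); cv2.imwrite("pics/end.png",cv2.resize(im[...,::-1],None,fx=.75,fy=.75))
go(676,-90,59,-3.7)
E
```

```text
top block [585.1 -82.5] yb -44.5
near n 592 along -91.0 88.3 axis slope [ 2.300000e-03 -1.010375e+02] [67.3 67.6 67.6 67.4 67.5 67.8 67.7 67.7]
   brass n 179 [ 3.500000e-03 -1.223485e+02]
far n 570 along -85.0 88.6 axis slope [-1.4000e-03  9.5975e+01] [66.9 67.8 67.3 67.6 67.5 68.  67.7 67.6]
   brass n 135 [-1.930000e-02  1.198336e+02]
scene block [588.6 -86.3] yb -48.1
near n 519 along -85.9 88.5 axis slope [-7.0000e-03 -1.0075e+02] [65.9 66.6 66.3 66.3 65.8 66.1 66.1 66.2]
   brass n 35 [ 4.800000e-02 -1.260556e+02]
far n 646 along -86.1 89.6 axis slope [-1.30000e-03  9.64375e+01] [65.6 66.4 66.4 66.6 66.5 66.2 66.4 66.6]
   brass n 227 [1.600000e-03 1.174242e+02]
(761, 500, 3)
pos [624.1 185.5 190.3] azy -3.7 | turn tool z rad 0.0 | then shift mm [-271.6   69.5  131.3] F [ 0.  -0.5  0.1] w 42.0 tilt [ 0. -0. -1.]
```

View pics/end.png

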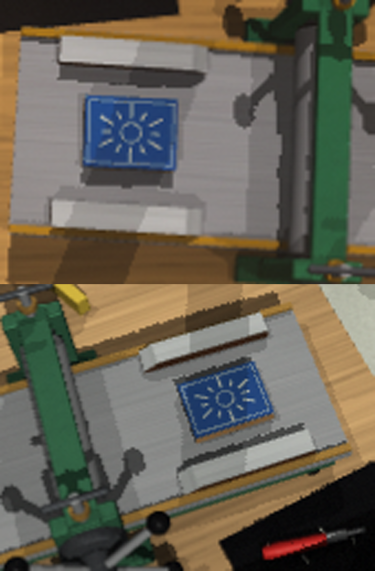

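The final view shows both bearers flat against their guides with their noses towards the roller. They measure 197 mm apart, which is exactly the flush spacing. Both are centred on the block to within a few mm, and the block has not moved. Handing in.

```bash
python3 -c "
from workcell import manip
print(manip.close_job())"
```

```text
the job is handed in; nothing more can be done
None
```

The job is handed in, with no verdict returned: by camera, both bearers lie metal up, noses towards the roller, flush against their side guides and centred on the unmoved block.

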